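Ratchet the bench clamp tight on a splintered slide mount

TASK

The slide mount stands loose in the brass bench clamp. Tighten the clamp on it with the ratchet lever: turn the lever clockwise, lift it off its serrations to swing it back when the stop post is in the way, let it drop in again and turn on, until the jaw grips the mount with about 45 N. Do not crush the splintered wood; leave the lever down in its serrations and let go, with the mount standing upright in the clamp and the other things left where they are.

Things in the scene. Friction and masses are not known exactly. Their poses are not given: they have to be found in the camera images.
- clamp: brass bench clamp, bolted down; origin on the table under the lever's upright axis; y points from the axis to jaw, mount and anvil, z up. Base plate 112 x 196 mm, 12 mm thick; housing 56 x 66 mm round the axis, 45 mm high. The anvil (fixed jaw) is a brass block 84 x 22 mm, 58 mm high; its face is bolted somewhere at y 97 to 102 mm, not told
- axis (a point): point on the lever's upright turning axis, 66 mm above the table, mid-thickness of the lever's steel arm (12 x 12 mm) when down. Hub 50 mm across below it, spindle cap 22 mm across up to 101 mm above the table. Axes parallel to the clamp's. Arm angles here are measured anticlockwise from its x axis
- grip (a point): in the lever's black grip, an upright round knob 22 mm across, 60 mm tall; this point is on its centre line, 34 mm below its flat top and 98 mm above the table when down, 95 mm from the axis. The knob's underside is 26 mm below it, the arm's top just under that. The knob spins freely on its pin, so a hand need not turn with the lever
- clockwise_stop (a point): top of a steel post 10 mm across, 38 mm from the axis, 90 mm above the table. It stops the arm (raised or down) at arm angle -150 deg. In the first turn the arm always gets here before the clamp is tight. After going back from here by 1.047 rad (two serrations) the next turn suffices. Hard resistance within 0.1 rad of here is the post, not the clamp
- back_stop (a point): top of a like post that stops the arm's way back (anticlockwise) at arm angle -72.6 deg, so the whole sweep is 1.35 rad
- lift (a joint): how far the lever is raised along its axis, m: 0 = fully down in the serrations, 0.014 = end of travel. Raising takes 5 to 8 N (spring and weight), more while it is under load; the spring brings it down. The serrations are 5 mm deep: from 0.006 up the lever swings freely. On a crest it stays at about 0.005 and drops when shifted a little
- swing (a joint): angle of the lever relative to the spindle's serrations, rad, clockwise from above positive, 0 at the start. 12 serrations: the lever drops in at 0, -0.524, -1.047, ... with free play of about 0.07 rad to either side. While down it carries the spindle along, both ways, once the play is taken up (anticlockwise loosens)
- spindle (a joint): angle of the clamp's spindle, rad, clockwise (tightening) positive; 0 to 0.3 at the start. 1 rad moves the jaw 10 mm. The clamp becomes tight somewhere between 0.9 and 1.6. Steady friction of 0.85 N m resists turning either way (8.9 N at the grip) and holds the spindle where it is left; standing still, about 1 N less of it is felt
- pad: steel pad 56 x 10 x 40 mm on the jaw, sprung at 20 N/mm; its frame lies at the clamp's origin, not on the pad. Once it nips the mount, 10 N of grip takes about 0.05 rad of spindle and adds 0.1 N m (1.05 N at the lever's grip, on top of the friction). Good: 20 to 70 N, best 45 N, which is about 4.5 N at the grip above free turning (13.5 N in all); beyond 70 N the wood breaks
- mount: the splintered rosewood slide mount, a frame 100 mm long, 14 mm thick, 74 mm tall with a glass pane, standing loose on its long edge on the base plate between pad and anvil, a few mm free. Origin: centre of its underside; y across its thickness, z up
- stand: slotted walnut stand 110 x 130 x 40 mm, origin centre of underside; bystander
- lens_cap: tin lens cap, 62 mm across, 16 mm tall, origin centre of underside; bystander
- globe: white glass lamp globe, 128 mm across, 126 mm tall, origin centre of underside; bystander
- screwdriver: brass screwdriver lying flat, origin in its underside; bystander
There are look-alikes about, which are no part of the job. There is more than one size of the mount; the job needs the smaller.

How it is judged:
By the outcome, as a careful person would: the job done as asked, in the order asked, and still so for the second after the job is handed in, with the robot touching nothing.
It also fails if it takes over 48 s, if anything falls off the work surface, if the arm or the gripper's body presses on something with over 40 N, if the wrist force passes 120 N, or if a joint passes its speed limit or range.

ROBOT

A 7-joint arm with a two-finger parallel gripper is mounted at the origin on the work surface. World frame = base frame: x ahead of the robot, y to its left, z up, the work surface at z = 0. Lengths are in m, angles in rad, forces in N, time in s.
With the tool pointing down it reaches from about 0.4 to 0.875 m from the base axis. Payload 19.3 kg.
Tool frame: the origin (TCP) lies at the very end of the fingers, on their centre line; the grasp point (between the pads) lies grip_depth behind it (grip_depth is the distance from the TCP to the grasp point, in m); z points along the fingers, y is the line along which they close (so a half turn about z gives the same grasp; the last joint's range is limited). The gripper opens to 85 mm and grips with 20 to 120 N. Pads are 22 mm wide; open, the fingers measure 114 mm over their backs; the gripper's body (76 mm by 85 mm) begins 54 mm behind the grasp point. The pads swing forward as they close: fully open they stand 13 mm farther back than shut.
Start: joints at [-1.247, 0.521, -0.036, 1.599, 0.021, 1.021, -0.113], TCP at [0.24, 0.577, 0.194] pointing down, gripper open.
Joint ranges: [-2.91, 2.91], [-0.3, 2.13], [-1.5, 1.42], [0.17, 2.43], [-1.26, 4.41], [0.16, 1.93], [-2.52, 2.52]. Speed limits (rad/s): [1.89, 1.89, 2.39, 2.39, 3.01, 3.01, 3.01].

INTERFACE

Orientations are given as [roll, pitch, yaw] about the fixed x, y, z axes, in that order (R = Rz(yaw) Ry(pitch) Rx(roll)).
In Python, from workcell import sense, snapshot, camera_params, hand_in, grip_depth gives the robot as it stands. The module is installed in compiled form; this text tells all that it offers.
- The arm moves only by the tool play_rows, never from a script. Its argument "increments" is a list of rows, each a list of 2 entries, a list of its own where there are three numbers: the shift along the tool's x, y, z in m, then the turn, a rotation vector about the tool's x, y, z in degrees. In form: [[[dx, dy, dz], [rx, ry, rz]], ...]. A call has 1 to 12 rows; each row shifts and turns the commanded pose from where the row before left it, along the tool's axes as they then stand; what a row does not reach is not made up. A row lasts 1/12 s, in which the tool goes at most 41.7 mm and 7.16 degrees, less where a joint would pass 70% of its speed; a pose out of reach is approached as far as the arm can. A call with a gripper value outside its range is refused whole. "grip" is the opening, from 0 (shut) to 1 (fully open), set as the call begins (left out, the last holds). The fingers move at their own pace and stop on an object; "force" is the grip in N (left out, the last holds). Time passes only in rows, so rows that do not move let the fingers close. It gives the time, the measured TCP pose, the force, the opening and the grip force at its end, in the units of the state.
- sense(): the state, without advancing time (a new reading comes with each control period).
- snapshot(name): name is "side" or "top" or "wrist"; returns the picture (480x640x3 uint8, blue, green, red); there is no depth.
- camera_params(name): a dict with "fx", "fy", "cx", "cy" (pixels), "k1" (the pictures are not rectified: a ray, as slopes to the right and down, at radius r is drawn at 1 + k1 r^2 times it, then the intrinsics apply), "rvec" (rotation vector, rad) and "tvec" (3), from world to camera coordinates, as OpenCV has them; the wrist camera has in their place "mount" (4x4, takes a point from camera to tool coordinates, whose origin is the TCP and whose axes are the flange's). Camera axes: x right, y down, z forward; pixel columns grow to the right and rows downward; lengths in m; the calibration is good to about 2 mm. A picture is of the moment at which its call begins: read the wrist's pose just before it. camera_params takes no time and is no camera call.
- hand_in(): hands the job in; it is judged then, once.
The state is a dict: "t": time; "joint_pos": joint angles; "qvel": joint speeds; "joint_torque": joint torques, N m; "ee_pos": TCP position; "orientation": TCP orientation; "contact_force": force on the tool from outside, world axes, zero at the start; "ft_torque": the same for the moment, N m; "finger_gap": finger opening in m; "gripper_force": force on a finger pad.
Only numpy, scipy, OpenCV 4.12 (cv2) and the standard library are available. Lean on these libraries where they do the work, as an engineer would, in place of code of your own. Each camera call takes 0.05 s, during which the arm holds its last target. There are 200 camera calls.

## Working session

There is one attempt and no reset: what is moved stays moved. The work goes in short steps, Python scripts to look and compute and a tool call to move; the robot and the scene stay as the last step left them, time stands still between calls to the robot, and variables do not carry over. Pictures are saved under pics/ and viewed, at most 10 in all, crops included, and the job is handed in when it is done.

Besides the shell and the picture viewer there is one more tool, called after "Emit:" in YAML: its name, and indented under it one key for each argument. play_rows: Moves the arm, as the interface text tells. Its arguments: {"type":"object","properties":{"increments":{"type":"array","items":{"type":"array"}},"grip":{"type":"number"},"force":{"type":"number"}},"required":["increments"]}

```bash
mkdir -p pics; python3 - <<'E'
from workcell import *
import cv2,numpy as np
print(sense(), grip_depth)
for n in("side","top","wrist"):
    im=snapshot(n); cv2.imwrite(f"pics/{n}0.png",im); print(n,camera_params(n))
E
```

```text
{'t': 0.0, 'joint_pos': array([-1.2471856 ,  0.52203132, -0.03631305,  1.59999816,  0.02117369,
        1.02109164, -0.11278628]), 'qvel': array([-0.00130855,  0.00037188, -0.00018904,  0.00219488, -0.00074995,
        0.00096809,  0.00149203]), 'joint_torque': array([ 1.23436697e-03, -9.27114487e+01,  1.98023580e+00, -3.69941676e+01,
        1.76996860e-02,  7.81075156e-03,  3.85916195e-06]), 'ee_pos': array([0.23971135, 0.57679487, 0.19371865]), 'orientation': array([-3.14045005e+00,  6.61293359e-05,  2.74775934e+00]), 'contact_force': array([ 0.25556183,  0.46225811, -0.39156338]), 'ft_torque': array([-0.06591422, -0.02493616, -0.018826  ]), 'gripper_force': 0.0, 'finger_gap': 0.08561478410143394} 0.0187
side {'fx': 501.1668074273, 'fy': 501.1668074273, 'cx': 317.7685497386448, 'cy': 243.2640853776268, 'k1': -0.13309504193743407, 'rvec': array([ 2.21549584, -0.67237497,  0.29338423]), 'tvec': array([-0.47766133,  0.29690682,  0.80861449])}
top {'fx': 436.9021976471568, 'fy': 436.9021976471568, 'cx': 319.00862766370136, 'cy': 240.29137161126508, 'k1': 0.024406415937211517, 'rvec': array([ 2.1445167 , -2.12808032,  0.22930192]), 'tvec': array([0.0164652 , 0.5841969 , 0.84916753])}
wrist {'fx': 402.765513092789, 'fy': 402.765513092789, 'cx': 322.73495440942486, 'cy': 238.07863466626728, 'k1': -0.055097111033604707, 'mount': array([[ 6.45651227e-05, -9.50942641e-01, -3.09367242e-01,
         7.93142260e-02],
       [ 9.99999997e-01,  4.73936770e-05,  6.30204220e-05,
         3.33727704e-04],
       [-4.52667554e-05, -3.09367245e-01,  9.50942641e-01,
        -1.80068825e-01],
       [ 0.00000000e+00,  0.00000000e+00,  0.00000000e+00,
         1.00000000e+00]])}
```

View pics/top0.png

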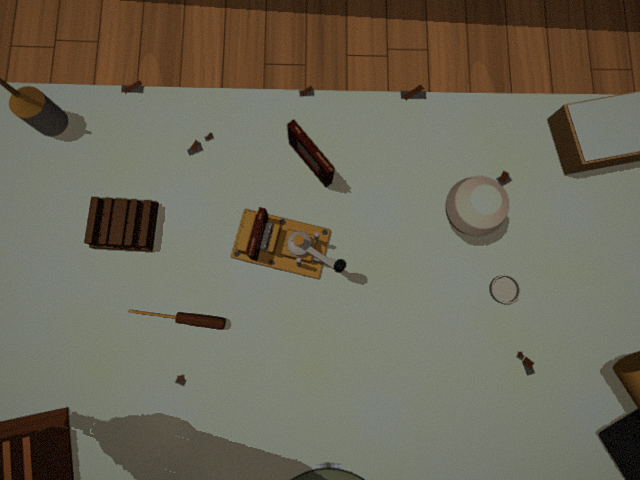

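View pics/side0.png

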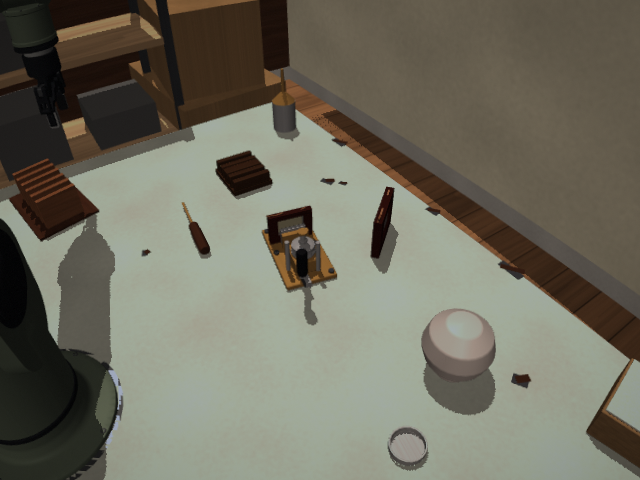

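```bash
cat > h.py <<'E'
from workcell import *
import cv2,numpy as np
from scipy.spatial.transform import Rotation as R
def pose(s=None):
    s=s or sense(); T=np.eye(4); T[:3,:3]=R.from_euler('xyz',s['orientation']).as_matrix(); T[:3,3]=s['ee_pos']; return T
def cam(n,T=None):
    p=camera_params(n); K=np.array([[p['fx'],0,p['cx']],[0,p['fy'],p['cy']],[0,0,1]]); d=np.array([p['k1'],0,0,0])
    if n=='wrist': M=(pose() if T is None else T)@p['mount']; return K,d,M[:3,:3].T,-M[:3,:3].T@M[:3,3]
    return K,d,R.from_rotvec(p['rvec']).as_matrix(),p['tvec']
def onz(n,uv,z,T=None):
    K,d,Rm,t=cam(n,T); q=cv2.undistortPoints(np.array(uv,float).reshape(-1,1,2),K,d).reshape(-1,2)
    D=np.c_[q,np.ones(len(q))]@Rm; c=-Rm.T@t; return c+D*((z-c[2])/D[:,2])[:,None]
def proj(n,P,T=None):
    K,d,Rm,t=cam(n,T); return cv2.projectPoints(np.array(P,float).reshape(-1,1,3),cv2.Rodrigues(Rm)[0],t,K,d)[0].reshape(-1,2)
E
python3 - <<'E'
from h import *
im=cv2.imread('pics/top0.png'); hsv=cv2.cvtColor(im,cv2.COLOR_BGR2HSV)
m=cv2.inRange(hsv,(8,110,90),(28,255,255)); m[:195]=0;m[285:]=0;m[:,:225]=0;m[:,345:]=0
P=np.argwhere(m)[:,::-1].astype(np.float32)
W=onz('top',P,0.012)[:,:2].astype(np.float32)
r=cv2.minAreaRect(W); print(r, cv2.boxPoints(r))
print('knob',onz('top',[(340,265.5)],0.132),'cap',onz('top',[(299,241)],0.101))
print(onz('top',[(122,224),(504,290)],0.03))
cv2.imwrite('pics/c.png',cv2.resize(im[195:295,220:380],None,fx=5,fy=5,interpolation=cv2.INTER_CUBIC))
E
```

```text
((0.5854395627975464, 0.10212340950965881), (0.19448944926261902, 0.11063509434461594), 76.7629165649414) [[ 0.5093246   0.02012905]
 [ 0.6170202  -0.00520428]
 [ 0.6615545   0.18411776]
 [ 0.55385894  0.2094511 ]]
knob [[ 0.52187838 -0.01637834  0.132     ]] cap [[0.57342662 0.06138323 0.101     ]]
[[ 0.61914521  0.43455579  0.03      ]
 [ 0.48666705 -0.36801549  0.03      ]]
```

View pics/c.png

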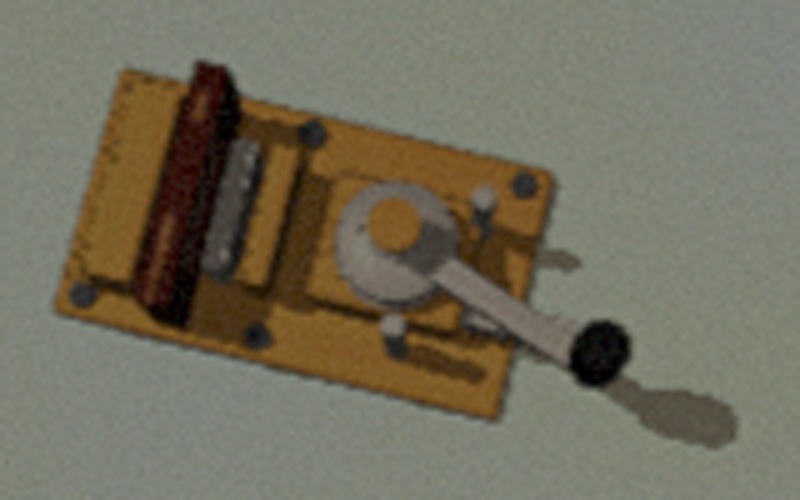

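Emit:
play_rows:
  increments:
    - [[-0.0244,-0.022,0],[0,0,0]]
    - [[-0.0244,-0.022,0],[0,0,0]]
    - [[-0.0244,-0.022,0],[0,0,0]]
    - [[-0.0244,-0.022,0],[0,0,0]]
    - [[-0.0244,-0.022,0],[0,0,0]]
    - [[-0.0244,-0.022,0],[0,0,0]]
    - [[-0.0244,-0.022,0],[0,0,0]]
    - [[-0.0244,-0.022,0],[0,0,0]]
    - [[-0.0244,-0.022,0],[0,0,0]]
    - [[-0.0244,-0.022,0],[0,0,0]]

```text
t: 0.98
ee_pos: [0.3811, 0.2788, 0.1943]
orientation: [3.142, -0.0, 2.748]
contact_force: [1.6, 0.5, -0.0]
finger_gap: 0.0851
gripper_force: 0.0
```

Emit:
play_rows:
  increments:
    - [[-0.0244,-0.022,0],[0,0,0]]
    - [[-0.0244,-0.022,0],[0,0,0]]
    - [[-0.0244,-0.022,0],[0,0,0]]
    - [[-0.0244,-0.022,0],[0,0,0]]
    - [[-0.0244,-0.022,0],[0,0,0]]
    - [[-0.0244,-0.022,0],[0,0,0]]
    - [[-0.0244,-0.022,0],[0,0,0]]
    - [[-0.0244,-0.022,0],[0,0,0]]
    - [[-0.0244,-0.022,0],[0,0,0]]
    - [[-0.0244,-0.022,0],[0,0,0]]

```text
t: 1.82
ee_pos: [0.522, -0.018, 0.1943]
orientation: [-3.142, -0.0, 2.748]
contact_force: [-0.1, 1.1, -0.1]
finger_gap: 0.0853
gripper_force: 0.0
```

Emit:
play_rows:
  increments:
    - [[0,0,0],[0,0,6.8]]
    - [[0,0,0],[0,0,6.8]]
    - [[0,0,0],[0,0,6.8]]
    - [[0,0,0],[0,0,6.8]]
    - [[0,0,0],[0,0,6.8]]
    - [[0,0,0],[0,0,6.8]]
    - [[0,0,0],[0,0,6.8]]
    - [[0,0,0],[0,0,6.8]]
    - [[0,0,0],[0,0,6.8]]
    - [[0,0,0],[0,0,6.8]]
    - [[0,0,0],[0,0,6.8]]
    - [[0,0,0],[0,0,6.8]]

```text
t: 2.82
ee_pos: [0.5215, -0.0164, 0.1942]
orientation: [-3.141, 0.0, 1.318]
contact_force: [-0.2, -0.0, 0.4]
finger_gap: 0.0853
gripper_force: 0.0
```

Emit:
play_rows:
  increments:
    - [[0,0,0],[0,0,6.8]]
    - [[0,0,0],[0,0,6.8]]
    - [[0,0,0],[0,0,6.8]]
    - [[0,0,0],[0,0,0]]
    - [[0,0,0],[0,0,0]]

```text
t: 3.23
ee_pos: [0.5215, -0.0162, 0.1942]
orientation: [-3.142, 0.0, 0.972]
contact_force: [0.0, 0.0, -0.6]
finger_gap: 0.0858
gripper_force: 0.0
```

```bash
python3 - <<'E'
from h import *
s=sense();T=pose(s);im=snapshot('wrist');cv2.imwrite('pics/w1.png',im);np.save('w1.npy',T)
print(s);print(T)
E
```

```text
{'t': 3.2333, 'joint_pos': array([-0.53910652,  0.41769465,  0.61240279,  1.8929195 , -0.29646966,
        0.92227158, -0.38494826]), 'qvel': array([ 0.01245911, -0.00413787, -0.01660597,  0.00064827,  0.00497325,
       -0.00160945,  0.02983238]), 'joint_torque': array([-6.86982684e-01, -6.71992278e+01,  1.23434258e+01, -3.30462921e+01,
       -2.02160734e-01,  3.41997086e-02, -1.43304113e+00]), 'ee_pos': array([ 0.52152972, -0.01624939,  0.19415615]), 'orientation': array([-3.14150041e+00,  4.87290467e-04,  9.71611459e-01]), 'contact_force': array([ 0.027664  ,  0.01031246, -0.57600198]), 'ft_torque': array([-0.01368606,  0.00080157,  0.00199709]), 'gripper_force': 0.0, 'finger_gap': 0.08578508327179603}
[[ 5.63969461e-01  8.25795570e-01 -3.50989047e-04  5.21529718e-01]
 [ 8.25795501e-01 -5.63969563e-01 -3.50381279e-04 -1.62493938e-02]
 [-4.87290448e-04 -9.22408348e-05 -9.99999877e-01  1.94156145e-01]
 [ 0.00000000e+00  0.00000000e+00  0.00000000e+00  1.00000000e+00]]
```

View pics/w1.png

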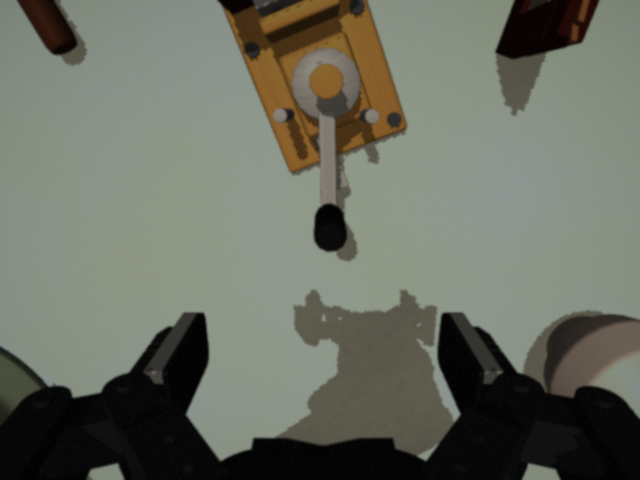

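```bash
python3 - <<'E'
from h import *
T=np.load('w1.npy')
k=onz('wrist',[(330,235)],.132,T)[0];c=onz('wrist',[(326,81)],.101,T)[0]
print('knob',k,'axis',c,np.linalg.norm((k-c)[:2]),np.degrees(np.arctan2(*(k-c)[1::-1])))
g=cv2.imread('pics/w1.png').max(2)[190:262,300:362]
m=(g<45).astype(np.uint8);n,l,st,ce=cv2.connectedComponentsWithStats(m);print(st,ce+[300,190])
for z in(.132,.072): print(proj('wrist',[[*k[:2],z]],T))
a=onz('wrist',[(291,173),(406,128),(375,20),(243,47)],.012,T);print(a)
E
```

```text
knob [ 0.52690141 -0.01640602  0.132     ] axis [0.57742444 0.06198367 0.101     ] 0.09326049118977246 -122.80222917413133
[[   0    0   62   72 3253]
 [  15   14   32   47 1211]] [[330.76483246 224.65939133]
 [329.78860446 227.7580512 ]]
[[330. 235.]]
[[328.6209007  211.56787726]]
[[ 0.51118135  0.01921423  0.012     ]
 [ 0.61714419 -0.00526367  0.012     ]
 [ 0.64083969  0.08278669  0.012     ]
 [ 0.53942587  0.12728839  0.012     ]]
```

Emit:
play_rows:
  increments:
    - [[0.001,0.003,0.0188],[0,0,0]]
    - [[0,0,0.0188],[0,0,0]]
    - [[0,0,0.0188],[0,0,0]]
    - [[0,0,0.0188],[0,0,0]]
    - [[0,0,0.0188],[0,0,0]]
    - [[0,0,0.0188],[0,0,0]]
    - [[0,0,0],[0,0,0]]
    - [[0,0,0],[0,0,0]]

```text
t: 3.95
ee_pos: [0.5243, -0.0176, 0.0814]
orientation: [-3.141, 0.001, 0.969]
contact_force: [1.1, 0.1, 0.1]
finger_gap: 0.0853
gripper_force: 0.0
```

Emit:
play_rows:
  increments:
    - [[0,0,0],[0,0,0]]
    - [[0,0,0],[0,0,0]]
    - [[0,0,0],[0,0,0]]
    - [[0,0,0],[0,0,0]]
    - [[0,0,0],[0,0,0]]
    - [[0,0,0],[0,0,0]]
    - [[0,0,0],[0,0,0]]
    - [[0,0,0],[0,0,0]]
    - [[0,0,0],[0,0,0]]
    - [[0,0,0],[0,0,0]]
  grip: 0
  force: 60

```text
t: 4.78
ee_pos: [0.5247, -0.0174, 0.0815]
orientation: [3.141, 0.0, 0.967]
contact_force: [-0.3, -1.7, 3.0]
finger_gap: 0.0187
gripper_force: 58.6
```

```bash
python3 - <<'E'
from h import *
s=sense();T=pose(s);im=snapshot('wrist');cv2.imwrite('pics/w2.png',im);np.save('w2.npy',T)
print(s)
E
```

```text
{'t': 4.7833, 'joint_pos': array([-0.44024614,  0.5825934 ,  0.49929287,  1.97954824, -0.42991849,
        0.68380924, -0.27472816]), 'qvel': array([-0.00026927, -0.00073233, -0.00023171,  0.0007278 , -0.00122134,
       -0.00167866, -0.00120053]), 'joint_torque': array([-7.81978704e-01, -7.77643561e+01,  1.21262822e+01, -2.48768914e+01,
       -3.09150796e-01, -8.52199411e-02,  2.86782233e-03]), 'ee_pos': array([ 0.52467958, -0.01742369,  0.08154607]), 'orientation': array([3.14149878e+00, 8.95023539e-05, 9.67464065e-01]), 'contact_force': array([-0.31866794, -1.73563012,  2.99062148]), 'ft_torque': array([-0.28760436,  0.10676522, -0.03275816]), 'gripper_force': 58.63960950868204, 'finger_gap': 0.018651764234118524}
```

View pics/w2.png

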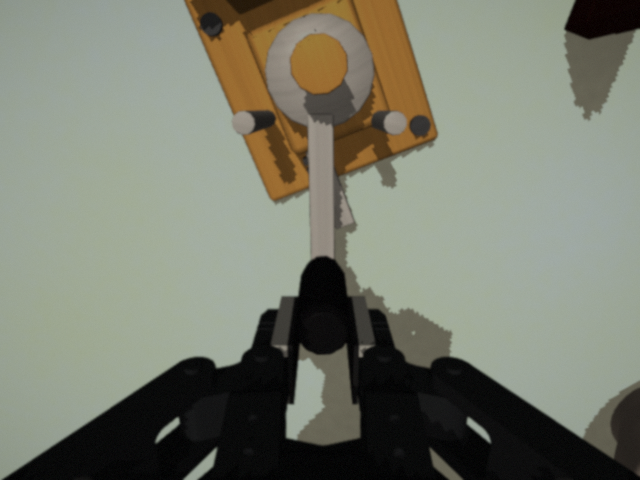

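```bash
python3 - <<'E'
from h import *
T=np.load('w2.npy')
k=onz('wrist',[(324,330)],.132,T)[0];c=onz('wrist',[(319,64)],.101,T)[0]
print('knob',k,'axis',c,np.linalg.norm((k-c)[:2]))
print('tool', np.linalg.inv(T)@[*k,1])
for x in(-.01,0,.01): print(proj('wrist',[(T@[x,0,-.05,1])[:3]],T))
E
```

```text
knob [ 0.52608669 -0.01596299  0.132     ] axis [0.57750109 0.06188326 0.101     ] 0.09329243672212903
tool [ 1.99667235e-03  3.34634611e-04 -5.04540795e-02  1.00000000e+00]
[[323.07379253 357.1665231 ]]
[[323.08320078 334.0909582 ]]
[[323.09289984 309.92085187]]
```

```bash
cat >> h.py <<'E'
C=np.array([.5775,.062])
def arc(a0,a1,n,r=.0952,yaw=None):
    yaw=pose_yaw() if yaw is None else yaw
    a=np.linspace(a0,a1,n+1); P=C+r*np.c_[np.cos(a),np.sin(a)]; D=np.diff(P,axis=0)
    return np.c_[D@[np.cos(yaw),np.sin(yaw)], D@[np.sin(yaw),-np.cos(yaw)]].round(4)
def pose_yaw(): return sense()['orientation'][2]
def st():
    s=sense(); d=s['ee_pos'][:2]-C; a=np.arctan2(d[1],d[0]); f=s['contact_force'][:2]
    t=np.array([np.sin(a),-np.cos(a)]); print('t',s['t'],'ang',round(a,4),'clamp',round(np.degrees(a)+13.1,2),'r',np.hypot(*d).round(4),'z',s['ee_pos'][2],'tang(resist+)',-f@t,'rad',f@d/np.hypot(*d),'fz',s['contact_force'][2],'gap',s['finger_gap'],'yaw',s['orientation'][2],'tz',s['ft_torque'][2]); return a
E
python3 - <<'E'
from h import *
a=st()
print(arc(a,a-.6,12).tolist())
E
```

```text
t 4.8333 ang -2.1578 clamp -110.53 r 0.0954 z 0.08154479724129776 tang(resist+) 0.4686129641309946 rad 2.475280289641073 fz 2.9099119112560308 gap 0.018641217687008667 yaw 0.9674312123642677 tz 0.005621881800821004
[[0.0, -0.0048], [0.0003, -0.0048], [0.0005, -0.0047], [0.0008, -0.0047], [0.001, -0.0047], [0.0012, -0.0046], [0.0014, -0.0045], [0.0017, -0.0045], [0.0019, -0.0044], [0.0021, -0.0043], [0.0023, -0.0042], [0.0025, -0.004]]
```

Emit:
play_rows:
  increments:
    - [[0,-0.0048,0],[0,0,0]]
    - [[0.0003,-0.0048,0],[0,0,0]]
    - [[0.0005,-0.0047,0],[0,0,0]]
    - [[0.0008,-0.0047,0],[0,0,0]]
    - [[0.001,-0.0047,0],[0,0,0]]
    - [[0.0012,-0.0046,0],[0,0,0]]

```text
t: 5.33
ee_pos: [0.5042, 0.0013, 0.0819]
orientation: [3.139, -0.0, 0.967]
contact_force: [5.5, -7.4, 1.8]
finger_gap: 0.0184
gripper_force: 58.7
```

```bash
python3 -c "
from h import *
st()"
```

```text
t 5.3333 ang -2.4496 clamp -127.25 r 0.0951 z 0.08187893724455136 tang(resist+) 9.22292464047512 rad 0.49314404268396156 fz 1.828349004035218 gap 0.018399690245348946 yaw 0.9669176392149474 tz -0.0411903674296305
```

Emit:
play_rows:
  increments:
    - [[0.0014,-0.0045,0],[0,0,0]]
    - [[0.0017,-0.0045,0],[0,0,0]]
    - [[0.0019,-0.0044,0],[0,0,0]]
    - [[0.0021,-0.0043,0],[0,0,0]]
    - [[0.0023,-0.0042,0],[0,0,0]]
    - [[0.0025,-0.004,0],[0,0,0]]
    - [[0.0012,-0.002,0],[0,0,0]]
    - [[0.0012,-0.0018,0],[0,0,0]]

```text
t: 6.0
ee_pos: [0.4878, 0.03, 0.0818]
orientation: [3.139, -0.0, 0.967]
contact_force: [5.0, -8.2, 1.6]
finger_gap: 0.0186
gripper_force: 58.6
```

```bash
python3 -c "
from h import *
a=st()
print(arc(-2.812,-2.812-.1,8).tolist())"
```

```text
t 6.0 ang -2.7994 clamp -147.29 r 0.0953 z 0.08178710763853993 tang(resist+) 9.414203136362808 rad -1.920166569183947 fz 1.5744229983967626 gap 0.01858360088046264 yaw 0.967172744226056 tz 0.014529516857866248
[[0.0007, -0.001], [0.0007, -0.0009], [0.0007, -0.0009], [0.0007, -0.0009], [0.0008, -0.0009], [0.0008, -0.0009], [0.0008, -0.0009], [0.0008, -0.0009]]
```

Emit:
play_rows:
  increments:
    - [[0.0007,-0.001,0],[0,0,0]]
    - [[0.0007,-0.0009,0],[0,0,0]]
    - [[0.0007,-0.0009,0],[0,0,0]]
    - [[0,0,0],[0,0,0]]

```text
t: 6.33
ee_pos: [0.4866, 0.0333, 0.0817]
orientation: [3.139, -0.0, 0.967]
contact_force: [4.7, -7.7, 1.9]
finger_gap: 0.0187
gripper_force: 58.7
```

```bash
python3 -c "
from h import *
a=st()"
```

```text
t 6.3333 ang -2.8357 clamp -149.37 r 0.0953 z 0.08173745854143727 tang(resist+) 8.81430316723076 rad -2.1965948755800127 fz 1.8542800181529306 gap 0.01865982898302979 yaw 0.9671794453232199 tz 0.004112250188781428
```

```bash
python3 -c "
from h import *
print(arc(-2.8495,-2.766,2).tolist());print(arc(-2.766,-1.719,12).tolist())"
```

```text
[[-0.0024, 0.0032], [-0.0023, 0.0033]]
[[-0.0043, 0.0071], [-0.0037, 0.0074], [-0.003, 0.0077], [-0.0023, 0.008], [-0.0016, 0.0081], [-0.0009, 0.0083], [-0.0002, 0.0083], [0.0005, 0.0083], [0.0012, 0.0082], [0.002, 0.0081], [0.0026, 0.0079], [0.0033, 0.0076]]
```

Emit:
play_rows:
  increments:
    - [[-0.0024,0.0032,0],[0,0,0]]
    - [[-0.0023,0.0033,0],[0,0,0]]
    - [[0,0,-0.0035],[0,0,0]]
    - [[0,0,-0.0035],[0,0,0]]
    - [[0,0,-0.0035],[0,0,0]]
    - [[0,0,0],[0,0,0]]

```text
t: 6.83
ee_pos: [0.4894, 0.0269, 0.0925]
orientation: [3.141, -0.001, 0.968]
contact_force: [4.9, 3.1, -7.0]
finger_gap: 0.0185
gripper_force: 58.8
```

```bash
python3 -c "
from h import *
a=st()"
```

```text
t 6.8333 ang -2.7622 clamp -145.16 r 0.0949 z 0.09247180858319756 tang(resist+) -1.006082197332187 rad -5.715725710519385 fz -6.952768103716782 gap 0.018540014082198228 yaw 0.9678769048826983 tz 0.002382739439361202
```

Emit:
play_rows:
  increments:
    - [[-0.0043,0.0071,0],[0,0,0]]
    - [[-0.0037,0.0074,0],[0,0,0]]
    - [[-0.003,0.0077,0],[0,0,0]]
    - [[-0.0023,0.008,0],[0,0,0]]
    - [[-0.0016,0.0081,0],[0,0,0]]
    - [[-0.0009,0.0083,0],[0,0,0]]
    - [[-0.0002,0.0083,0],[0,0,0]]
    - [[0.0005,0.0083,0],[0,0,0]]
    - [[0.0012,0.0082,0],[0,0,0]]
    - [[0.002,0.0081,0],[0,0,0]]
    - [[0.0026,0.0079,0],[0,0,0]]
    - [[0.0033,0.0076,0],[0,0,0]]

```text
t: 7.83
ee_pos: [0.5629, -0.0317, 0.0915]
orientation: [-3.139, -0.0, 0.968]
contact_force: [1.4, 5.2, -5.8]
finger_gap: 0.0185
gripper_force: 58.9
```

```bash
python3 -c "
from h import *
a=st()"
```

```text
t 7.8333 ang -1.7251 clamp -85.74 r 0.0948 z 0.09146261779392506 tang(resist+) 0.5550934052310498 rad -5.352800163819316 fz -5.84416765706331 gap 0.018469422992196453 yaw 0.9683142094779447 tz 0.03784567808265359
```

Emit:
play_rows:
  increments:
    - [[0,0,0.0035],[0,0,0]]
    - [[0,0,0.0035],[0,0,0]]
    - [[0,0,0.0035],[0,0,0]]
    - [[0,0,0],[0,0,0]]
    - [[0,0,0],[0,0,0]]

```text
t: 8.25
ee_pos: [0.5632, -0.0327, 0.0815]
orientation: [-3.141, -0.0, 0.967]
contact_force: [0.9, 3.3, 0.6]
finger_gap: 0.0188
gripper_force: 59.7
```

```bash
python3 -c "
from h import *
a=st();print(arc(a,a-1,40).tolist())"
```

```text
t 8.25 ang -1.7209 clamp -85.5 r 0.0958 z 0.08154309505382058 tang(resist+) 0.4488033258604981 rad -3.3688699274279363 fz 0.5999049525871384 gap 0.018790296485997525 yaw 0.9673908136170413 tz -0.04223761560257623
[[-0.001, -0.0022], [-0.001, -0.0022], [-0.0009, -0.0022], [-0.0009, -0.0022], [-0.0008, -0.0022], [-0.0007, -0.0023], [-0.0007, -0.0023], [-0.0006, -0.0023], [-0.0006, -0.0023], [-0.0005, -0.0023], [-0.0005, -0.0023], [-0.0004, -0.0023], [-0.0003, -0.0024], [-0.0003, -0.0024], [-0.0002, -0.0024], [-0.0002, -0.0024], [-0.0001, -0.0024], [-0.0, -0.0024], [0.0, -0.0024], [0.0001, -0.0024], [0.0001, -0.0024], [0.0002, -0.0024], [0.0003, -0.0024], [0.0003, -0.0024], [0.0004, -0.0023], [0.0004, -0.0023], [0.0005, -0.0023], [0.0006, -0.0023], [0.0006, -0.0023], [0.0007, -0.0023], [0.0007, -0.0023], [0.0008, -0.0022], [0.0008, -0.0022], [0.0009, -0.0022], [0.0009, -0.0022], [0.001, -0.0022], [0.0011, -0.0021], [0.0011, -0.0021], [0.0012, -0.0021], [0.0012, -0.002]]
```

Emit:
play_rows:
  increments:
    - [[-0.001,-0.0022,0],[0,0,0]]
    - [[-0.001,-0.0022,0],[0,0,0]]
    - [[-0.0009,-0.0022,0],[0,0,0]]
    - [[-0.0009,-0.0022,0],[0,0,0]]
    - [[-0.0008,-0.0022,0],[0,0,0]]
    - [[-0.0007,-0.0023,0],[0,0,0]]
    - [[-0.0007,-0.0023,0],[0,0,0]]

```text
t: 8.83
ee_pos: [0.5487, -0.0291, 0.0822]
orientation: [3.138, -0.002, 0.968]
contact_force: [10.4, 1.4, -3.3]
finger_gap: 0.0186
gripper_force: 59.4
```

```bash
python3 -c "
from h import *
a=st()"
```

```text
t 8.8333 ang -1.8774 clamp -94.47 r 0.0955 z 0.08218187988811133 tang(resist+) 9.497273931500679 rad -4.495010694894146 fz -3.289175846537532 gap 0.018586421168994647 yaw 0.9675527748292714 tz 0.011786022810979365
```

Emit:
play_rows:
  increments:
    - [[-0.0006,-0.0023,0],[0,0,0]]
    - [[-0.0006,-0.0023,0],[0,0,0]]
    - [[-0.0005,-0.0023,0],[0,0,0]]

```text
t: 9.08
ee_pos: [0.5421, -0.0267, 0.0822]
orientation: [3.138, -0.002, 0.967]
contact_force: [10.7, 1.0, -3.1]
finger_gap: 0.0182
gripper_force: 59.4
```

```bash
python3 -c "
from h import *
a=st()"
```

```text
t 9.0833 ang -1.9509 clamp -98.68 r 0.0955 z 0.08219067687337367 tang(resist+) 9.550803966094536 rad -4.941964034005403 fz -3.0522242562535107 gap 0.018225534179854962 yaw 0.967485454727735 tz -0.017209050477565282
```

Emit:
play_rows:
  increments:
    - [[-0.0005,-0.0023,0.0003],[0,0,0]]
    - [[-0.0004,-0.0023,0.0003],[0,0,0]]
    - [[-0.0003,-0.0024,0],[0,0,0]]
    - [[-0.0003,-0.0024,0],[0,0,0]]

```text
t: 9.42
ee_pos: [0.5336, -0.023, 0.0817]
orientation: [3.138, -0.002, 0.967]
contact_force: [9.6, -1.3, 0.0]
finger_gap: 0.0187
gripper_force: 59.7
```

```bash
python3 -c "
from h import *
a=st()"
```

```text
t 9.4167 ang -2.0479 clamp -104.24 r 0.0957 z 0.08172057352080983 tang(resist+) 9.094475832970096 rad -3.2633367639237703 fz 0.023132162714752824 gap 0.018664022057227274 yaw 0.9671782422744928 tz 0.03778743231013753
```

Emit:
play_rows:
  increments:
    - [[-0.0002,-0.0024,0],[0,0,0]]
    - [[-0.0002,-0.0024,0],[0,0,0]]
    - [[-0.0001,-0.0024,0],[0,0,0]]
    - [[0,-0.0024,0],[0,0,0]]

```text
t: 9.75
ee_pos: [0.5254, -0.0181, 0.0817]
orientation: [3.137, -0.002, 0.967]
contact_force: [9.6, -2.3, -0.0]
finger_gap: 0.0184
gripper_force: 59.7
```

```bash
python3 -c "
from h import *
a=st()"
```

```text
t 9.75 ang -2.1474 clamp -109.94 r 0.0956 z 0.0817437214420926 tang(resist+) 9.294067451153651 rad -3.335583049831443 fz -0.04797428127492856 gap 0.018395812851126944 yaw 0.9670454220686846 tz 0.0412567193049237
```

Emit:
play_rows:
  increments:
    - [[0,-0.0024,0],[0,0,0]]
    - [[0.0001,-0.0024,0],[0,0,0]]
    - [[0.0001,-0.0024,0],[0,0,0]]
    - [[0.0002,-0.0024,0],[0,0,0]]

```text
t: 10.08
ee_pos: [0.5177, -0.0125, 0.0818]
orientation: [3.137, -0.001, 0.967]
contact_force: [10.1, -3.8, 0.6]
finger_gap: 0.0185
gripper_force: 59.7
```

```bash
python3 -c "
from h import *
a=st()"
```

```text
t 10.0833 ang -2.2471 clamp -115.65 r 0.0955 z 0.08175341913146122 tang(resist+) 10.292747118863012 rad -3.3385537110329433 fz 0.6099066794412926 gap 0.01852987720636143 yaw 0.9668824568322254 tz -0.026940301907456495
```

Emit:
play_rows:
  increments:
    - [[0.0003,-0.0024,0],[0,0,0]]
    - [[0.0003,-0.0024,0],[0,0,0]]
    - [[0.0004,-0.0023,0],[0,0,0]]

```text
t: 10.33
ee_pos: [0.5123, -0.0078, 0.0817]
orientation: [3.137, -0.001, 0.967]
contact_force: [8.4, -5.2, 1.0]
finger_gap: 0.0189
gripper_force: 59.8
```

```bash
python3 -c "
from h import *
a=st()"
```

```text
t 10.3333 ang -2.3221 clamp -119.95 r 0.0955 z 0.08172498689761581 tang(resist+) 9.709012044366148 rad -1.9796818192941716 fz 1.0288458794779465 gap 0.018893876413769276 yaw 0.9667158133614573 tz -0.018134902935611038
```

Emit:
play_rows:
  increments:
    - [[0.0004,-0.0023,0],[0,0,0]]
    - [[0.0005,-0.0023,0],[0,0,0]]
    - [[0.0006,-0.0023,0],[0,0,0]]

```text
t: 10.58
ee_pos: [0.5074, -0.0028, 0.0817]
orientation: [3.138, -0.001, 0.967]
contact_force: [8.3, -5.7, 1.4]
finger_gap: 0.0181
gripper_force: 59.9
```

```bash
python3 -c "
from h import *
a=st()"
```

```text
t 10.5833 ang -2.3957 clamp -124.16 r 0.0955 z 0.08169160476620538 tang(resist+) 9.835257672467256 rad -2.2253809491311674 fz 1.3579426516369257 gap 0.01814731115562422 yaw 0.966557997048251 tz 0.044773251411910346
```

Emit:
play_rows:
  increments:
    - [[0.0006,-0.0023,0],[0,0,0]]
    - [[0.0007,-0.0023,0],[0,0,0]]

```text
t: 10.75
ee_pos: [0.5044, 0.0007, 0.0817]
orientation: [3.137, -0.001, 0.966]
contact_force: [8.4, -7.2, 0.8]
finger_gap: 0.0186
gripper_force: 59.9
```

```bash
python3 -c "
from h import *
a=st()"
```

```text
t 10.75 ang -2.444 clamp -126.93 r 0.0954 z 0.08170947427281378 tang(resist+) 10.907075953469805 rad -1.7868351096003416 fz 0.8196203621979486 gap 0.018554341682054522 yaw 0.9664568852969435 tz -0.0024012600509086164
```

Emit:
play_rows:
  increments:
    - [[0.0007,-0.0023,0],[0,0,0]]
    - [[0.0008,-0.0022,0],[0,0,0]]

```text
t: 10.92
ee_pos: [0.5016, 0.0043, 0.0817]
orientation: [3.137, -0.001, 0.966]
contact_force: [7.5, -8.0, 1.5]
finger_gap: 0.0189
gripper_force: 59.9
```

```bash
python3 -c "
from h import *
a=st()"
```

```text
t 10.9167 ang -2.4921 clamp -129.69 r 0.0953 z 0.08172984542870954 tang(resist+) 10.911436007246573 rad -1.1536712490572565 fz 1.5247958093917793 gap 0.01893092772518011 yaw 0.9662219446612479 tz -0.03537100951149118
```

Emit:
play_rows:
  increments:
    - [[0.0008,-0.0022,0],[0,0,0]]

```text
t: 11.0
ee_pos: [0.5002, 0.0062, 0.0818]
orientation: [3.137, -0.001, 0.966]
contact_force: [7.6, -8.1, 2.5]
finger_gap: 0.0187
gripper_force: 59.9
```

```bash
python3 -c "
from h import *
a=st()"
```

```text
t 11.0 ang -2.516 clamp -131.05 r 0.0953 z 0.08176176082920626 tang(resist+) 10.998429614355057 rad -1.4505943183450554 fz 2.5356301094446607 gap 0.018719085285214588 yaw 0.966217099737072 tz -0.018755241951597966
```

Emit:
play_rows:
  increments:
    - [[0.0009,-0.0022,0],[0,0,0]]

```text
t: 11.08
ee_pos: [0.4989, 0.0081, 0.0817]
orientation: [3.137, -0.001, 0.966]
contact_force: [7.5, -9.5, 1.8]
finger_gap: 0.0186
gripper_force: 60.0
```

```bash
python3 -c "
from h import *
a=st()"
```

```text
t 11.0833 ang -2.5401 clamp -132.44 r 0.0953 z 0.08173281866700756 tang(resist+) 12.063573154207514 rad -0.829754069242699 fz 1.8149141256448542 gap 0.018551546554850248 yaw 0.9661643020036872 tz -0.04515669551183969
```

Emit:
play_rows:
  increments:
    - [[0.0009,-0.0022,0],[0,0,0]]

```text
t: 11.17
ee_pos: [0.4977, 0.01, 0.0817]
orientation: [3.137, -0.001, 0.966]
contact_force: [8.1, -9.3, 1.5]
finger_gap: 0.0189
gripper_force: 60.0
```

```bash
python3 -c "
from h import *
a=st()"
```

```text
t 11.1667 ang -2.5642 clamp -133.82 r 0.0953 z 0.08174380722442426 tang(resist+) 12.231803544354976 rad -1.7523576688964153 fz 1.4788812512537874 gap 0.01885849087114118 yaw 0.9660638098784533 tz 0.0248280952493302
```

Emit:
play_rows:
  increments:
    - [[0.001,-0.0022,0],[0,0,0]]

```text
t: 11.25
ee_pos: [0.4964, 0.012, 0.0817]
orientation: [3.137, -0.001, 0.966]
contact_force: [7.7, -10.4, 2.2]
finger_gap: 0.0187
gripper_force: 60.0
```

```bash
python3 -c "
from h import *
a=st()"
```

```text
t 11.25 ang -2.5887 clamp -135.22 r 0.0953 z 0.08174394338284621 tang(resist+) 12.862724689629601 rad -1.0767951632374315 fz 2.1513999366968988 gap 0.018671837748955446 yaw 0.9659549460310555 tz 0.005015531709065326
```

Emit:
play_rows:
  increments:
    - [[0.0011,-0.0021,0],[0,0,0]]

```text
t: 11.33
ee_pos: [0.4953, 0.0139, 0.0818]
orientation: [3.137, -0.001, 0.966]
contact_force: [7.2, -11.0, 2.6]
finger_gap: 0.0186
gripper_force: 60.1
```

```bash
python3 -c "
from h import *
a=st()"
```

```text
t 11.3333 ang -2.6125 clamp -136.58 r 0.0952 z 0.08176982514647424 tang(resist+) 13.170414715593502 rad -0.6678405526000032 fz 2.5855499579443313 gap 0.018624055816299348 yaw 0.9659015165533364 tz 0.03932484476647665
```

Emit:
play_rows:
  increments:
    - [[0.0011,-0.0021,0],[0,0,0]]

```text
t: 11.42
ee_pos: [0.4942, 0.016, 0.0817]
orientation: [3.137, -0.001, 0.966]
contact_force: [6.6, -11.7, 2.3]
finger_gap: 0.0185
gripper_force: 60.1
```

```bash
python3 -c "
from h import *
a=st();print(arc(a,a+.05,2))"
```

```text
t 11.4167 ang -2.6368 clamp -137.98 r 0.0952 z 0.08174482668711913 tang(resist+) 13.426849043739297 rad -0.1235208013205163 fz 2.27884141336724 gap 0.01852729143926258 yaw 0.9657843959526127 tz -0.027347415304490058
[[-0.001   0.0021]
 [-0.001   0.0022]]
```

Emit:
play_rows:
  increments:
    - [[0.001,-0.0017,0],[0,0,0]]
    - [[-0.001,0.002,0],[0,0,0]]
    - [[-0.001,0.0021,0],[0,0,0]]
    - [[-0.001,0.0021,0],[0,0,0]]
    - [[0,0,0],[0,0,0]]

```text
t: 11.83
ee_pos: [0.4955, 0.013, 0.0813]
orientation: [3.141, -0.0, 0.967]
contact_force: [1.2, -3.3, 4.4]
finger_gap: 0.0182
gripper_force: 60.1
```

```bash
python3 -c "
from h import *
a=st()"
```

```text
t 11.8333 ang -2.6031 clamp -136.05 r 0.0956 z 0.08126695342851253 tang(resist+) 3.4224035085995093 rad 0.6694750232952822 fz 4.419213657481102 gap 0.01816800751886587 yaw 0.9666142597498133 tz 0.020806066152237214
```

Emit:
play_rows:
  increments:
    - [[-0.0005,0.001,-0.0003],[0,0,0]]
    - [[0,0,0],[0,0,0]]
    - [[0,0,0],[0,0,0]]

```text
t: 12.08
ee_pos: [0.4956, 0.0128, 0.0813]
orientation: [3.142, 0.0, 0.967]
contact_force: [0.7, -2.9, 4.5]
finger_gap: 0.0188
gripper_force: 60.2
```

Emit:
play_rows:
  increments:
    - [[0,0,0],[0,0,0]]
    - [[0,0,0],[0,0,0]]
    - [[0,0,0],[0,0,0]]
    - [[0,0,0],[0,0,0]]
    - [[0,0,0],[0,0,0]]
    - [[0,0,0],[0,0,0]]
    - [[0,0,0],[0,0,0]]
    - [[0,0,0],[0,0,0]]
  grip: 1

```text
t: 12.75
ee_pos: [0.4956, 0.0129, 0.0812]
orientation: [-3.142, 0.0, 0.968]
contact_force: [-0.0, -0.7, 0.2]
finger_gap: 0.0855
gripper_force: 0.0
```

Emit:
play_rows:
  increments:
    - [[0,0,-0.008],[0,0,0]]
    - [[0,0,-0.012],[0,0,0]]
    - [[0,0,-0.018],[0,0,0]]
    - [[0,0,-0.02],[0,0,0]]
    - [[0,0,-0.02],[0,0,0]]
    - [[0,0,-0.02],[0,0,0]]
    - [[0,0,-0.02],[0,0,0]]
    - [[0,0,0],[0,0,0]]
    - [[0,0,0],[0,0,0]]

```text
t: 13.5
ee_pos: [0.4961, 0.013, 0.2003]
orientation: [3.141, -0.002, 0.968]
contact_force: [-0.3, 0.1, -1.2]
finger_gap: 0.0853
gripper_force: 0.0
```

```bash
python3 - <<'E'
from h import *
T=pose();w=snapshot('wrist');t=snapshot('top');s=snapshot('side');np.save('w3.npy',T)
rs=lambda i:cv2.resize(i,(400,300),interpolation=cv2.INTER_AREA)
sc=cv2.resize(s[190:300,240:400],(400,275),interpolation=cv2.INTER_CUBIC); sc=cv2.copyMakeBorder(sc,0,25,0,0,0)
tc=cv2.resize(t[195:295,220:353],(400,300),interpolation=cv2.INTER_CUBIC)
cv2.imwrite('pics/f.png',np.vstack([np.hstack([rs(w),tc]),np.hstack([sc,rs(t)])]));print(sense()['t'],T[:3,3],sense()['finger_gap'])
E
```

```text
13.65 [0.4960661  0.01304423 0.2002934 ] 0.08556779914999815
```

View pics/f.png

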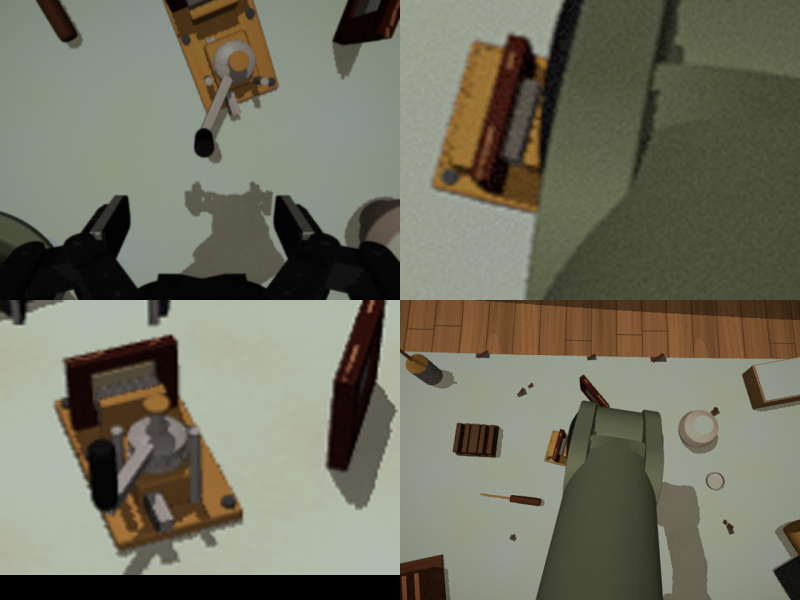

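The pictures show the mount upright against the anvil with the pad on it. The lever is down, the fingers are clear, and the bystanders haven't moved.

```bash
python3 -c "
from workcell import *
print(hand_in())"
```

```text
the job is handed in; nothing more can be done
None
```

I tightened the clamp on the mount to roughly 45 N, estimated from the force at the lever's grip (no direct reading of the jaw). The lever is down in its serrations and released, the mount is upright, and I handed the job in at about 13.7 s.

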